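# Reload the sample bottles in reverse order

## Task

Move the four sample bottles from the white rack to the orange rack, one to a pocket, in reverse order: the bottle that starts nearest the white rack's pink end block goes into the orange pocket farthest from the orange rack's pink end block, the next one into the next pocket, and so on, so that the bottle farthest from the white rack's pink end finishes next to the orange rack's pink end. Set each bottle down upright on its pocket's floor; do not drop them or tip them over.

Things in the scene. Friction and masses are not known exactly. Their poses are not given: they have to be found in the camera images.
- bottle_red: Loose sample bottle standing upright: cream body 34 mm in diameter with a red band, and a red screw cap 30 mm in diameter that takes up its top 20 mm (60 to 80 mm above its underside); 80 mm tall in all, 50 g give or take a third. Origin: centre of its underside; z points up through the cap.
- bottle_yellow: Loose sample bottle standing upright: cream body 34 mm in diameter with a yellow band, and a yellow screw cap 30 mm in diameter that takes up its top 20 mm (60 to 80 mm above its underside); 80 mm tall in all, 50 g give or take a third. Origin: centre of its underside; z points up through the cap.
- bottle_green: Loose sample bottle standing upright: cream body 34 mm in diameter with a green band, and a green screw cap 30 mm in diameter that takes up its top 20 mm (60 to 80 mm above its underside); 80 mm tall in all, 50 g give or take a third. Origin: centre of its underside; z points up through the cap.
- bottle_blue: Loose sample bottle standing upright: cream body 34 mm in diameter with a blue band, and a blue screw cap 30 mm in diameter that takes up its top 20 mm (60 to 80 mm above its underside); 80 mm tall in all, 50 g give or take a third. Origin: centre of its underside; z points up through the cap.
- pocket_red: The pocket of the white rack in which the bottle with the red cap stands at the start. A fixed white square cup, all four alike: 58 x 54 mm outside, 50 mm square inside, 28 mm high with a 4 mm floor. Origin: centre of its underside, 10 mm above the bench. Its axes are parallel to the white rack's. Which pocket stands where in the row changes from start to start; it then stays there.
- pocket_yellow: The pocket of the white rack in which the bottle with the yellow cap stands at the start. A fixed white square cup, all four alike: 58 x 54 mm outside, 50 mm square inside, 28 mm high with a 4 mm floor. Origin: centre of its underside, 10 mm above the bench. Its axes are parallel to the white rack's. Which pocket stands where in the row changes from start to start; it then stays there.
- pocket_green: The pocket of the white rack in which the bottle with the green cap stands at the start. A fixed white square cup, all four alike: 58 x 54 mm outside, 50 mm square inside, 28 mm high with a 4 mm floor. Origin: centre of its underside, 10 mm above the bench. Its axes are parallel to the white rack's. Which pocket stands where in the row changes from start to start; it then stays there.
- pocket_blue: The pocket of the white rack in which the bottle with the blue cap stands at the start. A fixed white square cup, all four alike: 58 x 54 mm outside, 50 mm square inside, 28 mm high with a 4 mm floor. Origin: centre of its underside, 10 mm above the bench. Its axes are parallel to the white rack's. Which pocket stands where in the row changes from start to start; it then stays there.
- white_rack: White rack, holding the bottles at the start. Fixed. Base 70 x 250 x 10 mm, a row of four pockets along y, then a pink end block (58 x 24 mm, top 46 mm above the bench). Origin: at bench height under the row's middle; +y along the row to the pink end, z up. Pocket centres at y = +81, +27, -27, -81 mm, x = 0; floors 14 mm, rims 38 mm above the bench. Carries the four pocket bodies.
- orange_rack: Orange rack, empty at the start. Fixed. Base 70 x 250 x 10 mm, a row of four pockets along y, then a pink end block (58 x 24 mm, top 46 mm above the bench). Origin: at bench height under the row's middle; +y along the row to the pink end, z up. Pocket centres at y = +81, +27, -27, -81 mm, x = 0; floors 14 mm, rims 38 mm above the bench. Pockets 50 mm square inside, 4 mm walls.
There are look-alikes about, which are no part of the job. Leave any black or turquoise look-alike of the bottle_yellow alone.

How it is judged (in metres and radians):
At the end, for the whole second after the job is handed in: Each bottle stands in the orange pocket mirroring its start (1st from the pink end in white -> 4th in orange, 2nd -> 3rd, 3rd -> 2nd, 4th -> 1st): within 12 mm of its centre in x and y, underside within 5 mm of the floor height, 0.12 rad of upright, at rest (0.02 m/s, 0.3 rad/s) (((y of pocket_red in the frame of white_rack between 0.066 and 0.096 m and y of bottle_red in the frame of orange_rack between -0.093 and -0.069 m) or (y of pocket_red in the frame of white_rack between 0.012 and 0.042 m and y of bottle_red in the frame of orange_rack between -0.039 and -0.015 m) or (y of pocket_red in the frame of white_rack between -0.042 and -0.012 m and y of bottle_red in the frame of orange_rack between 0.015 and 0.039 m) or (y of pocket_red in the frame of white_rack between -0.096 and -0.066 m and y of bottle_red in the frame of orange_rack between 0.069 and 0.093 m)) and x of bottle_red in the frame of orange_rack between -0.012 and 0.012 m and z of bottle_red in the frame of orange_rack between 0.009 and 0.019 m and angle between each of bottle_red, bottle_yellow, bottle_green, bottle_blue's own z axis and vertical below 0.12 rad and linear speed of each of bottle_red, bottle_yellow, bottle_green, bottle_blue below 0.02 m/s and angular speed of each of bottle_red, bottle_yellow, bottle_green, bottle_blue below 0.3 rad/s and ((y of pocket_yellow in the frame of white_rack between 0.066 and 0.096 m and y of bottle_yellow in the frame of orange_rack between -0.093 and -0.069 m) or (y of pocket_yellow in the frame of white_rack between 0.012 and 0.042 m and y of bottle_yellow in the frame of orange_rack between -0.039 and -0.015 m) or (y of pocket_yellow in the frame of white_rack between -0.042 and -0.012 m and y of bottle_yellow in the frame of orange_rack between 0.015 and 0.039 m) or (y of pocket_yellow in the frame of white_rack between -0.096 and -0.066 m and y of bottle_yellow in the frame of orange_rack between 0.069 and 0.093 m)) and x of bottle_yellow in the frame of orange_rack between -0.012 and 0.012 m and z of bottle_yellow in the frame of orange_rack between 0.009 and 0.019 m and ((y of pocket_green in the frame of white_rack between 0.066 and 0.096 m and y of bottle_green in the frame of orange_rack between -0.093 and -0.069 m) or (y of pocket_green in the frame of white_rack between 0.012 and 0.042 m and y of bottle_green in the frame of orange_rack between -0.039 and -0.015 m) or (y of pocket_green in the frame of white_rack between -0.042 and -0.012 m and y of bottle_green in the frame of orange_rack between 0.015 and 0.039 m) or (y of pocket_green in the frame of white_rack between -0.096 and -0.066 m and y of bottle_green in the frame of orange_rack between 0.069 and 0.093 m)) and x of bottle_green in the frame of orange_rack between -0.012 and 0.012 m and z of bottle_green in the frame of orange_rack between 0.009 and 0.019 m and ((y of pocket_blue in the frame of white_rack between 0.066 and 0.096 m and y of bottle_blue in the frame of orange_rack between -0.093 and -0.069 m) or (y of pocket_blue in the frame of white_rack between 0.012 and 0.042 m and y of bottle_blue in the frame of orange_rack between -0.039 and -0.015 m) or (y of pocket_blue in the frame of white_rack between -0.042 and -0.012 m and y of bottle_blue in the frame of orange_rack between 0.015 and 0.039 m) or (y of pocket_blue in the frame of white_rack between -0.096 and -0.066 m and y of bottle_blue in the frame of orange_rack between 0.069 and 0.093 m)) and x of bottle_blue in the frame of orange_rack between -0.012 and 0.012 m and z of bottle_blue in the frame of orange_rack between 0.009 and 0.019 m); the robot touches nothing.
It fails at once if a bottle is tipped over (more than 40 degrees from upright) (angle between any of bottle_red, bottle_yellow, bottle_green, bottle_blue's own z axis and vertical above 0.7 rad).
It fails at once if a bottle is dropped (falls free of the fingers faster than 0.8 m/s, a drop of over 30 mm) ((linear speed of bottle_red above 0.8 m/s and contact force between bottle_red and the fingers below 0.05 N) or (linear speed of bottle_yellow above 0.8 m/s and contact force between bottle_yellow and the fingers below 0.05 N) or (linear speed of bottle_green above 0.8 m/s and contact force between bottle_green and the fingers below 0.05 N) or (linear speed of bottle_blue above 0.8 m/s and contact force between bottle_blue and the fingers below 0.05 N)).
It also fails if it takes over 99 s, if anything falls off the work surface, if the arm or the gripper's body presses on something with over 40 N, if the wrist force passes 120 N, or if a joint passes its speed limit or range.

## Robot

A 7-joint arm with a two-finger parallel gripper is mounted at the origin on the work surface. World frame = base frame: x ahead of the robot, y to its left, z up, the work surface at z = 0. Lengths are in mm, angles in rad, forces in N, time in s.
With the tool pointing down it reaches from about 400 to 875 mm from the base axis. Payload 4.4 kg.
Tool frame: the origin (TCP) lies at the very end of the fingers, on their centre line; the grasp point (between the pads) lies 19 mm behind it; z points along the fingers, y is the line along which they close (so a half turn about z gives the same grasp; the last joint's range is limited). The gripper opens to 85 mm and grips with 20 to 120 N. Pads are 22 mm wide; open, the fingers measure 114 mm over their backs; the gripper's body (76 mm by 85 mm) begins 54 mm behind the grasp point. The pads swing forward as they close: fully open they stand 13 mm farther back than shut.
Start: joints at [-0.066, 0.628, 0.038, 1.517, -0.027, 0.996, -0.02], TCP at [650.014, 0.027, 231.313] pointing down, gripper open.
Joint ranges: [-3.06, 3.06], [-0.37, 2.12], [-1.25, 1.32], [0.18, 2.47], [-1.1, 4.24], [0.23, 1.98], [-2.94, 2.94]. Speed limits (rad/s): [2.57, 2.57, 3.14, 3.14, 3.14, 3.14, 3.14].

## Interface

Orientations are given as [roll, pitch, yaw] about the fixed x, y, z axes, in that order (R = Rz(yaw) Ry(pitch) Rx(roll)).
In Python, from cell import read_state, get_image, camera_info, finish_job gives the robot as it stands.
- The arm moves only by the tool play_rows, never from a script. Its argument "deltas" is one flat list of numbers, 7 for each row, row after row: the shift along the tool's x, y, z in mm, then the turn, a rotation vector about the tool's x, y, z in rad, then the opening, from 0 (shut) to 1 (fully open). In form: [dx, dy, dz, ax, ay, az, grip, dx, dy, dz, ax, ay, az, grip, ...]. A call has 1 to 10 rows; each row is the pose to reach, as a shift and turn from the pose commanded when the call began, along the tool's axes at that moment; what a row does not reach only later rows make up. A row lasts 1/8 s, in which the tool goes at most 62.5 mm and 10.7 degrees, less where a joint would pass 70% of its speed; a pose out of reach is approached as far as the arm can. A call with a gripper value outside its range is refused whole. The fingers move at their own pace and stop on an object; the grip force is fixed at half the most. Time passes only in rows, so rows that repeat a pose let the fingers close. It gives the time, the measured TCP pose, the force, the opening and the grip force at its end, in the units of the state.
- read_state(): the state, without advancing time (a new reading comes with each control period).
- get_image(name): name is "scene" or "side" or "wrist"; returns the picture (480x640x3 uint8, red, green, blue); there is no depth.
- camera_info(name): a dict with "fx", "fy", "cx", "cy" (pixels), "T" (4x4, takes a point from camera to world coordinates). Camera axes: x right, y down, z forward; pixel columns grow to the right and rows downward; lengths in mm; the calibration is good to about 2 mm. A picture is of the moment at which its call begins: read the wrist's pose just before it. camera_info takes no time and is no camera call; for the wrist camera it gives the pose at the moment of the call.
- finish_job(): hands the job in; it is judged then, once.
The state is a dict: "clock": time; "qpos": joint angles; "qd": joint speeds; "tau": joint torques, N m; "eef_pos": TCP position; "tool_rot": TCP orientation; "force": force on the tool from outside, world axes, zero at the start; "torque": the same for the moment, N m; "width": finger opening in mm; "gripper_force": force on a finger pad.
Only numpy, scipy, OpenCV 4.12 (cv2) and the standard library are available. Lean on these libraries where they do the work, as an engineer would, in place of code of your own. Each camera call takes 0.05 s, during which the arm holds its last target. There are 200 camera calls.

## Working session

There is one attempt and no reset: what is moved stays moved. The work goes in short steps, Python scripts to look and compute and a tool call to move; the robot and the scene stay as the last step left them, time stands still between calls to the robot, and variables do not carry over. Pictures are saved under pics/ and viewed, at most 14 in all, crops included, and the job is handed in when it is done.

Besides the shell and the picture viewer there is one more tool, called as name(argument=value, ...) on one line, values as JSON. play_rows: Moves the arm, as the interface text tells. Its arguments: {"type":"object","properties":{"deltas":{"type":"array"}},"required":["deltas"]}

```bash
mkdir -p pics; ls
python3 - <<'E'
from cell import *
import cv2,numpy as np
for n in("scene","side","wrist"):
    im=get_image(n); cv2.imwrite(f"pics/{n}0.png",im[...,::-1])
    c=camera_info(n); print(n,c["fx"],c["cx"],c["cy"],np.round(c["T"],3).tolist())
print(read_state())
E
```

```text
pics
scene 535.8705020844852 317.695934379896 240.7545160051346 [[-0.644, 0.486, -0.591, 1000.361], [0.765, 0.428, -0.481, 429.761], [0.019, -0.762, -0.647, 617.251], [0.0, 0.0, 0.0, 1.0]]
side 533.0749648094912 319.9180633863181 235.79200548208698 [[0.975, -0.126, 0.182, 311.629], [-0.221, -0.591, 0.776, -746.692], [0.01, -0.797, -0.604, 654.5], [0.0, 0.0, 0.0, 1.0]]
wrist 431.3172447993571 318.60494410835474 240.5954397920507 [[1.0, 0.0, -0.002, 650.055], [-0.001, -0.948, -0.318, 81.619], [-0.002, 0.318, -0.948, 373.13], [0.0, 0.0, 0.0, 1.0]]
{'clock': 0.15, 'qpos': array([-0.06581169,  0.62915729,  0.03844375,  1.51810897, -0.0269915 ,
        0.99630382, -0.02000828]), 'qd': array([ 6.81315709e-04, -3.36819175e-03, -2.28963593e-04, -3.29385744e-03,
        1.95319703e-04,  2.52532959e-05,  7.23616697e-05]), 'tau': array([ 2.19518879e-03, -5.63800478e+01,  1.22790758e+00, -1.93650573e+01,
        1.11919764e-02,  7.40401709e-03, -1.44664841e-05]), 'eef_pos': array([6.49537099e+02, 4.11254312e-02, 2.30594330e+02]), 'tool_rot': array([-3.14013298e+00,  1.20452643e-05,  1.57080879e+00]), 'force': array([ 0.15658273, -0.14486652,  0.37787289]), 'torque': array([0.03995057, 0.03669525, 0.00282487]), 'gripper_force': 0.0, 'width': 85.45953187599912}
```

View pics/scene0.png

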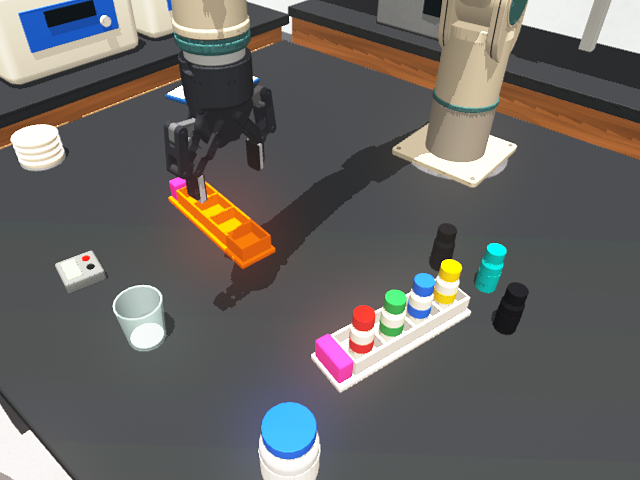

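View pics/wrist0.png

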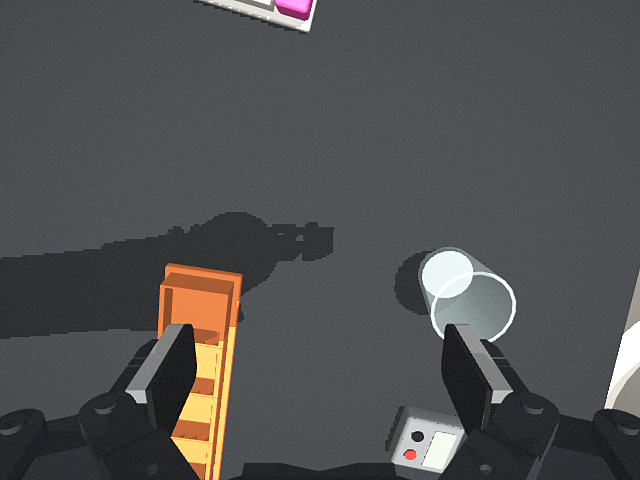

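View pics/side0.png

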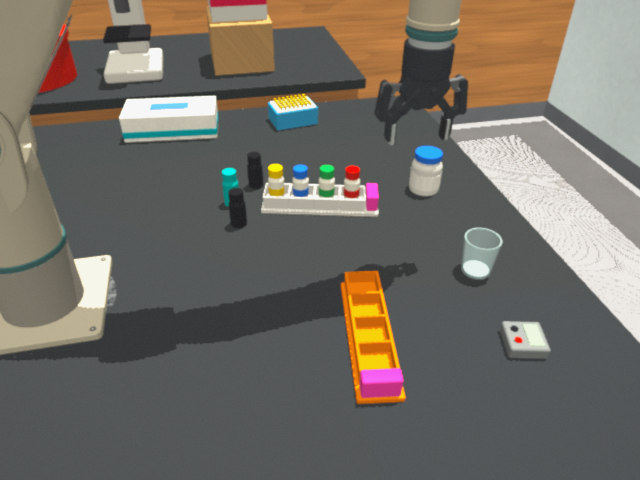

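The scene view shows the white rack's pink end at (333,357), followed by red, green, blue and yellow. The black and turquoise look-alikes stand near yellow. In the side view the orange rack's pink end is at (381,383) and its far end at (362,280). In the wrist view the orange rack's far end is at (203,270).

```bash
cat > h.py <<'E'
from cell import *
import cv2,numpy as np
HUE={'red':(175,5),'yellow':(23,33),'green':(50,75),'blue':(102,118),'pink':(140,160),'turq':(82,96)}
def mask(im,c,smin=120,vmin=70):
    h=cv2.cvtColor(im,cv2.COLOR_RGB2HSV); a,b=HUE[c]; H=h[...,0]
    m=((H>=a)&(H<=b)) if a<b else ((H>=a)|(H<=b))
    return (m&(h[...,1]>smin)&(h[...,2]>vmin)).astype(np.uint8)
def blobs(m,amin=60):
    n,_,s,c=cv2.connectedComponentsWithStats(m)
    return [(tuple(np.round(c[i],1)),tuple(s[i][:5])) for i in range(1,n) if s[i][4]>=amin]
def ray(cam,uv):
    T=np.array(cam["T"]); d=np.array([(uv[0]-cam["cx"])/cam["fx"],(uv[1]-cam["cy"])/cam["fy"],1.])
    return T[:3,3],T[:3,:3]@d
def onplane(cam,uv,z):
    o,d=ray(cam,uv); return o+d*(z-o[2])/d[2]
def tri(ca,a,cb,b):
    o1,d1=ray(ca,a);o2,d2=ray(cb,b)
    s=np.linalg.lstsq(np.c_[d1,-d2],o2-o1,rcond=None)[0]
    p,q=o1+d1*s[0],o2+d2*s[1]; return (p+q)/2,np.linalg.norm(p-q)
E
python3 - <<'E'
from h import *
for n in("scene","side"):
    im=cv2.imread(f"pics/{n}0.png")[...,::-1].copy(); c=camera_info(n)
    for k in HUE:
        for b in blobs(mask(im,k)):
            z=84 if k!='pink' else 30
            print(n,k,b[0],[int(x) for x in b[1]],np.round(onplane(c,b[0],z)))
c=camera_info("side")
for uv in((358,408),(404,393),(345,272),(379,272)): print(np.round(onplane(c,uv,10)),np.round(onplane(c,uv,38)))
c=camera_info("scene")
for nm,uv in dict(blackA=(445,232),blackB=(515,292),turq=(496,252)).items(): print(nm,np.round(onplane(c,uv,70)))
E
```

```text
scene red (np.float64(363.2), np.float64(317.6)) [352, 305, 23, 26, 508] [594. 179.  84.]
scene red (np.float64(360.4), np.float64(346.9)) [349, 337, 25, 17, 214] [635. 205.  84.]
scene yellow (np.float64(215.7), np.float64(215.6)) [177, 190, 64, 45, 482] [ 575. -131.   84.]
scene yellow (np.float64(197.1), np.float64(221.9)) [169, 196, 58, 53, 206] [ 605. -141.   84.]
scene yellow (np.float64(450.2), np.float64(270.1)) [440, 259, 22, 23, 394] [437. 220.  84.]
scene yellow (np.float64(444.3), np.float64(297.9)) [434, 291, 23, 13, 180] [492. 242.  84.]
scene green (np.float64(394.9), np.float64(301.3)) [385, 290, 21, 24, 437] [542. 194.  84.]
scene green (np.float64(390.2), np.float64(330.2)) [380, 321, 24, 15, 163] [588. 218.  84.]
scene blue (np.float64(64.6), np.float64(24.8)) [19, 0, 100, 53, 2628] [  263. -1120.    84.]
scene blue (np.float64(175.7), np.float64(98.8)) [165, 94, 22, 11, 93] [ 351. -514.   84.]
scene blue (np.float64(422.0), np.float64(289.0)) [413, 273, 22, 24, 207] [497. 210.  84.]
scene blue (np.float64(417.9), np.float64(312.2)) [408, 302, 23, 17, 181] [538. 22
[... 1516 characters left out ...]
, 15, 15, 145] [492. 213.  84.]
side blue (np.float64(300.2), np.float64(192.4)) [293, 189, 15, 7, 79] [477. 134.  84.]
side pink (np.float64(371.9), np.float64(190.1)) [367, 183, 11, 15, 160] [648. 194.  30.]
side pink (np.float64(381.4), np.float64(375.7)) [361, 369, 42, 15, 529] [ 513. -289.   30.]
side turq (np.float64(169.4), np.float64(133.2)) [122, 128, 95, 11, 493] [225. 452.  84.]
side turq (np.float64(228.4), np.float64(182.5)) [222, 167, 16, 40, 396] [341. 201.  84.]
[ 470. -320.   10.] [ 463. -339.   38.]
[ 542. -310.   10.] [ 532. -329.   38.]
[527. -36.  10.] [517. -66.  38.]
[588. -49.  10.] [576. -79.  38.]
blackA [348. 164.  70.]
blackB [401. 308.  70.]
turq [339. 248.  70.]
```

play_rows(deltas=[200, -125, 0, 0, 0, -1.316, 1, 200, -125, 0, 0, 0, -1.316, 1, 200, -125, 0, 0, 0, -1.316, 1, 200, -125, 0, 0, 0, -1.316, 1, 200, -125, 0, 0, 0, -1.316, 1, 200, -125, 0, 0, 0, -1.316, 1, 200, -125, 0, 0, 0, -1.316, 1, 200, -125, 0, 0, 0, -1.316, 1, 200, -125, 0, 0, 0, -1.316, 1, 200, -125, 0, 0, 0, -1.316, 1])

```text
clock: 1.4
eef_pos: [525.0, 200.0, 231.3]
tool_rot: [-3.142, 0.0, 2.885]
force: [-0.2, -0.0, 0.3]
width: 85.0
gripper_force: 0.0
```

Run:
```python
from h import *
s=read_state();print(s["clock"],s["eef_pos"],s["tool_rot"]);c=camera_info("wrist");im=get_image("wrist");cv2.imwrite("pics/w1.png",im[...,::-1])
for k in HUE:
    for b in blobs(mask(im,k)):
        print(k,b[0],[int(x) for x in b[1]],np.round(onplane(c,b[0],94 if k!='pink' else 46)))
```

```text
1.4 [525.00276149 200.04349524 231.29421866] [-3.14150405e+00  5.74205679e-05  2.88506732e+00]
red (np.float64(317.9), np.float64(275.4)) [298, 269, 41, 22, 281] [562. 190.  94.]
red (np.float64(317.5), np.float64(313.8)) [298, 291, 40, 46, 1497] [591. 182.  94.]
green (np.float64(319.3), np.float64(211.3)) [299, 206, 41, 19, 195] [517. 202.  94.]
green (np.float64(316.1), np.float64(247.4)) [298, 223, 43, 47, 943] [541. 194.  94.]
blue (np.float64(316.3), np.float64(139.1)) [297, 135, 39, 14, 81] [471. 212.  94.]
blue (np.float64(315.7), np.float64(168.1)) [294, 145, 45, 47, 1632] [488. 207.  94.]
blue (np.float64(415.5), np.float64(468.0)) [388, 456, 54, 24, 932] [750. 224.  94.]
pink (np.float64(308.6), np.float64(339.1)) [281, 326, 66, 23, 928] [637. 161.  46.]
```

View pics/w1.png

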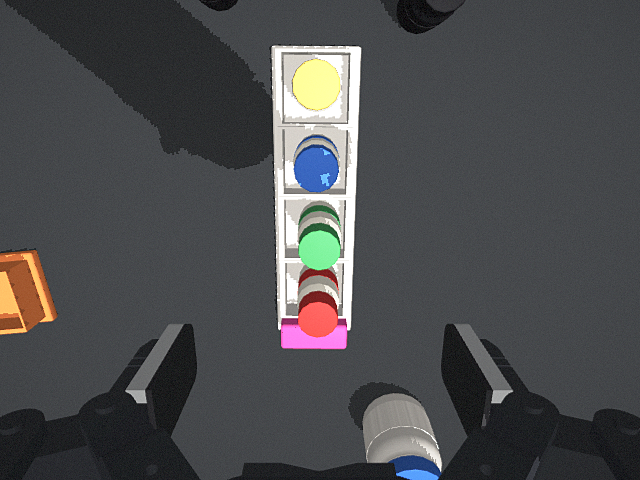

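The wrist view shows the row running vertically, aligned with the tool. The cap tops are at about red (318,318), green (319,250), blue (317,170) and yellow (317,84). I'll convert these and grasp red.

```bash
cat >> h.py <<'E'
def rel(p,s=None):
    s=s or read_state(); y=s["tool_rot"][2]; d=np.asarray(p)[:2]-s["eef_pos"][:2]
    return np.round([d[0]*np.cos(y)+d[1]*np.sin(y), d[0]*np.sin(y)-d[1]*np.cos(y)],1)
E
python3 - <<'E'
from h import *
c=camera_info("wrist")
for n,uv in dict(red=(318,318),green=(319,250),blue=(317,170),yellow=(317,84)).items():
    p=onplane(c,uv,94);print(n,np.round(p,1),rel(p))
for uv in((275,46),(361,46)): print(np.round(onplane(c,uv,10)),rel(onplane(c,uv,10)))
print(rel(onplane(c,(281,348),46)),rel(onplane(c,(347,348),46)))
E
```

```text
red [594.3 181.1  94. ] [-71.8  -0.8]
green [543.6 195.2  94. ] [-19.2  -0. ]
blue [489.9 207.9  94. ] [36.  -1.3]
yellow [439.2 221.3  94. ] [88.4 -1.2]
[402. 197.  10.] [118.1 -33.9]
[419. 261.  10.] [118.1  32.5]
[-127.6  -33.3] [-127.6   24.5]
```

play_rows(deltas=[-71, -1, 60, 0, 0, 0, 1, -71, -1, 90, 0, 0, 0, 1, -71, -1, 140, 0, 0, 0, 1, -71, -1, 184, 0, 0, 0, 1, -71, -1, 184, 0, 0, 0, 1, -71, -1, 184, 0, 0, 0, 0, -71, -1, 184, 0, 0, 0, 0, -71, -1, 184, 0, 0, 0, 0, -71, -1, 184, 0, 0, 0, 0, -71, -1, 184, 0, 0, 0, 0])

```text
clock: 2.7
eef_pos: [594.7, 181.4, 49.5]
tool_rot: [3.14, 0.003, 2.886]
force: [-1.5, -0.4, 7.1]
width: 32.0
gripper_force: 59.0
```

Run:
```python
from h import *
im=get_image("wrist");cv2.imwrite("pics/w2.png",im[...,::-1]);print(read_state()["force"],read_state()["width"])
```

```text
[-0.95039874 -0.59689543  7.92458225] 31.425155518357098
```

View pics/w2.png

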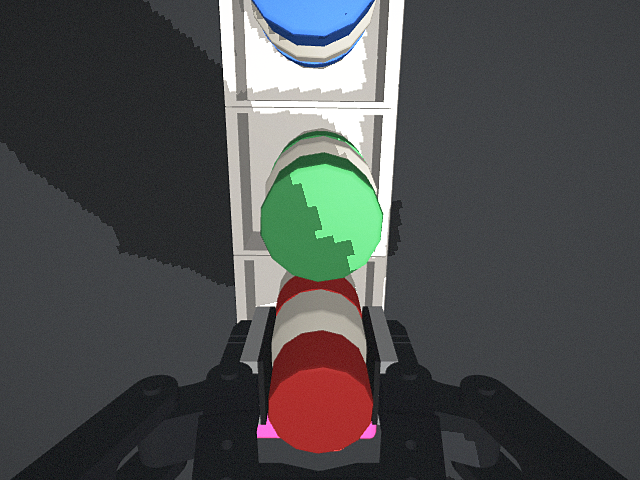

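The wrist view shows the red cap at (320,395), upright between the pads. I'll lift it and carry it to a viewing pose beside the orange rack.

play_rows(deltas=[0, 0, -50, 0, 0, 0, 0, 0, 0, -105, 0, 0, 0, 0, -30, -45, -150, 0, 0, 0.18, 0, -60, -100, -184, 0, 0, 0.36, 0, -90, -155, -184, 0, 0, 0.54, 0, -115, -205, -184, 0, 0, 0.72, 0, -135, -255, -184, 0, 0, 0.9, 0, -155, -295, -184, 0, 0, 1.08, 0, -170, -325, -184, 0, 0, 1.26, 0, -176, -337, -184, 0, 0, 1.44, 0])

```text
clock: 4.0
eef_pos: [678.5, -192.9, 232.1]
tool_rot: [3.141, 0.001, 1.437]
force: [0.3, 0.7, -0.3]
width: 31.5
gripper_force: 59.9
```

play_rows(deltas=[0, 0, 0, 0, 0, 0.044, 0, 0, 0, 0, 0, 0, 0.044, 0])

```text
clock: 4.25
eef_pos: [678.9, -187.7, 231.6]
tool_rot: [3.142, -0.001, 1.406]
force: [0.2, 0.9, -0.5]
width: 31.7
gripper_force: 59.9
```

Run:
```python
from h import *
s=read_state();print(s["clock"],s["eef_pos"],s["tool_rot"],s["width"]);c=camera_info("wrist");im=get_image("wrist");cv2.imwrite("pics/w3.png",im[...,::-1])
for b in blobs(mask(im,'pink')): print(b)
h=cv2.cvtColor(im,cv2.COLOR_RGB2HSV);m=((h[...,0]>5)&(h[...,0]<25)&(h[...,1]>150)&(h[...,2]>60)).astype(np.uint8)
k=max(cv2.findContours(m,0,2)[0],key=cv2.contourArea);print(cv2.minAreaRect(k),cv2.approxPolyDP(k,6,True)[:,0].tolist())
```

```text
4.25 [ 678.89546686 -187.67878637  231.63792346] [ 3.14152780e+00 -1.26045356e-03  1.40636030e+00] 31.723845281942268
((np.float64(144.2), np.float64(366.5)), (np.int32(116), np.int32(357), np.int32(65), np.int32(15), np.int32(586)))
((138.4490966796875, 215.82186889648438), (281.36041259765625, 96.79305267333984), 83.97731018066406) [[85, 80], [169, 81], [183, 246], [162, 86], [150, 85], [158, 159], [84, 161], [160, 165], [166, 226], [96, 226], [168, 231], [168, 260], [158, 252], [121, 258], [115, 229], [101, 229], [116, 342], [181, 341], [188, 330], [198, 351], [173, 83]]
```

View pics/w3.png

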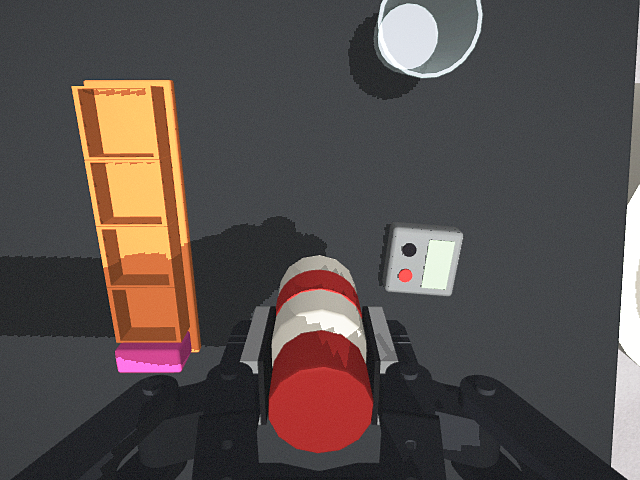

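The orange rack is at left: rim top-left corner about (72,86), pink block (116–190, 340–372). The red bottle is held upright at (320,405). I'll zoom in on the rack.

Run:
```python
import cv2
im=cv2.imread("pics/w3.png")[70:380,60:210];cv2.imwrite("pics/w3c.png",cv2.resize(im[:155],None,fx=3.6,fy=3.6,interpolation=2));cv2.imwrite("pics/w3d.png",cv2.resize(im[155:],None,fx=3.6,fy=3.6,interpolation=2))
a=cv2.hconcat([cv2.imread("pics/w3c.png")[:, :396],cv2.imread("pics/w3d.png")[:,100:496]]);cv2.imwrite("pics/w3e.png",a);print(a.shape)
```

```text
(558, 792, 3)
```

View pics/w3e.png

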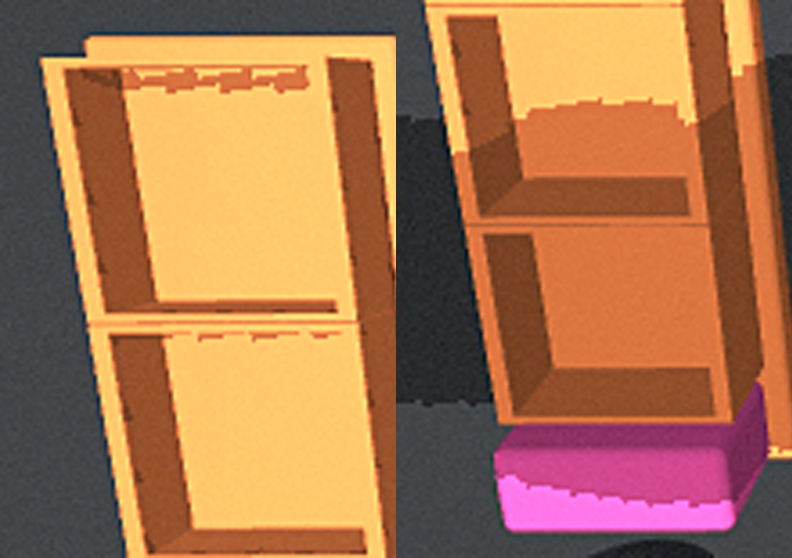

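Run:
```python
from h import *
s=read_state();c=camera_info("wrist")
P=[onplane(c,uv,38) for uv in((71.4,86.1),(151.1,85.8),(116.1,342.2),(181.4,342.2))]
print(np.round(P,1).tolist(),[np.linalg.norm(P[i]-P[j]).round(1) for i,j in((0,1),(2,3),(0,2),(1,3))])
C=sum(P)/4; a=(P[2]+P[3]-P[0]-P[1])[:2]; a/=np.linalg.norm(a); print("centre",C,"to pink",a,"far yaw",np.arctan2(-a[1],-a[0]))
cap=onplane(c,(320,400),231.6+45); print("cap rel",rel(cap,s))
for n,y in zip("red green blue yellow".split(),(-81,-27,27,81)):
    p=C[:2]+a*y; print(n,p.round(1),rel(p,s))
```

```text
[[514.6, -70.4, 38.0], [572.4, -79.7, 38.0], [480.1, -282.8, 38.0], [537.6, -292.3, 38.0]] [np.float64(58.5), np.float64(58.3), np.float64(215.2), np.float64(215.4)]
centre [ 526.20857941 -181.30985209   38.        ] to pink [-0.16081232 -0.986985  ] far yaw 1.4092826999860826
cap rel [3.  0.7]
red [ 539.2 -101.4] [  62.1 -151.9]
green [ 530.6 -154.7] [   8.1 -151.8]
blue [ 521.9 -208. ] [ -45.9 -151.6]
yellow [ 513.2 -261.3] [ -99.9 -151.5]
```

play_rows(deltas=[20, -50, 0, 0, 0, 0, 0, 40, -100, 0, 0, 0, 0, 0, 60, -152, 0, 0, 0, 0, 0, 60, -152, 50, 0, 0, 0, 0, 60, -152, 100, 0, 0, 0, 0, 60, -152, 140, 0, 0, 0, 0, 60, -152, 165, 0, 0, 0, 0, 60, -152, 175, 0, 0, 0, 0, 60, -152, 180, 0, 0, 0, 0, 60, -152, 180, 0, 0, 0, 0])

```text
clock: 5.55
eef_pos: [539.6, -104.6, 52.0]
tool_rot: [3.14, -0.0, 1.403]
force: [-0.6, -0.5, -0.4]
width: 31.6
gripper_force: 60.0
```

play_rows(deltas=[0, 0, 1.5, 0, 0, 0, 0, 0, 0, 1.5, 0, 0, 0, 0])

```text
clock: 5.8
eef_pos: [539.4, -104.8, 50.4]
tool_rot: [3.141, -0.0, 1.403]
force: [-0.1, 1.0, -0.8]
width: 31.6
gripper_force: 60.0
```

play_rows(deltas=[0, 0, 1, 0, 0, 0, 0, 0, 0, 1, 0, 0, 0, 0, 0, 0, 2, 0, 0, 0, 0, 0, 0, 2, 0, 0, 0, 0])

```text
clock: 6.3
eef_pos: [539.4, -104.8, 49.4]
tool_rot: [3.14, -0.0, 1.403]
force: [-2.9, 0.3, 13.3]
width: 31.2
gripper_force: 61.4
```

play_rows(deltas=[0, 0, -1, 0, 0, 0, 0.3, 0, 0, -1, 0, 0, 0, 1, 0, 0, -1, 0, 0, 0, 1, 0, 0, -1, 0, 0, 0, 1, 0, 0, -30, 0, 0, 0, 1, 0, 0, -80, 0, 0, 0, 1, 0, 0, -130, 0, 0, 0, 1, 0, 0, -180, 0, 0, 0, 1, 0, 0, -180, 0, 0, 0, 1])

```text
clock: 7.42
eef_pos: [541.7, -105.3, 231.7]
tool_rot: [3.133, -0.0, 1.403]
force: [0.8, -0.1, 0.2]
width: 85.4
gripper_force: 0.0
```

Run:
```python
from h import *
s=read_state();print(s["clock"],s["eef_pos"],s["tool_rot"],s["width"]);c=camera_info("wrist");im=get_image("wrist");cv2.imwrite("pics/w4.png",im[...,::-1])
for b in blobs(mask(im,'red')): print(b,onplane(c,b[0],84),onplane(c,b[0],94))
print("green",rel((543.6,195.2),s))
```

```text
7.425 [ 541.6722864  -105.30180748  231.70537097] [ 3.13308365e+00 -2.19497516e-04  1.40262311e+00] 85.39042565518193
((np.float64(312.8), np.float64(188.8)), (np.int32(292), np.int32(183), np.int32(42), np.int32(20), np.int32(192))) [542.82284947 -83.67527561  84.        ] [543.22458022 -81.64298621  94.        ]
((np.float64(312.2), np.float64(221.5)), (np.int32(291), np.int32(198), np.int32(43), np.int32(48), np.int32(1617))) [ 538.41853582 -106.44581532   84.        ] [ 538.97200848 -103.62901204   94.        ]
((np.float64(559.5), np.float64(331.6)), (np.int32(553), np.int32(326), np.int32(14), np.int32(12), np.int32(129))) [ 710.3684538  -225.31737956   84.        ] [ 704.99773239 -218.40509183   94.        ]
green [296.6 -48.4]
```

View pics/w4.png

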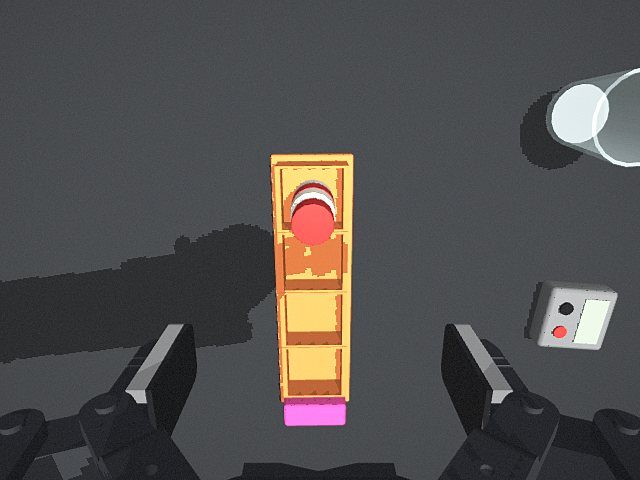

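Red stands upright in the far orange pocket: cap at (313,224), about 4 mm from centre, which is within tolerance. Next is green.

play_rows(deltas=[40, -6, 0, 0, 0, -0.18, 1, 90, -15, 0, 0, 0, -0.36, 1, 140, -23, 0, 0, 0, -0.54, 1, 190, -30, 0, 0, 0, -0.72, 1, 235, -38, 0, 0, 0, -0.9, 1, 270, -44, 0, 0, 0, -1.08, 1, 290, -47, 0, 0, 0, -1.26, 1, 297, -48, 0, 0, 0, -1.42, 1, 297, -48, 0, 0, 0, -1.483, 1, 297, -48, 0, 0, 0, -1.483, 1])

```text
clock: 8.72
eef_pos: [540.4, 195.8, 226.1]
tool_rot: [-3.14, -0.003, 2.885]
force: [-0.1, 0.2, -0.1]
width: 85.2
gripper_force: 0.0
```

Run:
```python
from h import *
s=read_state();print(s["clock"],s["eef_pos"],s["tool_rot"]);c=camera_info("wrist");im=get_image("wrist")
for k in('green','blue','yellow'):
    for b in blobs(mask(im,k,60)): 
        x,y,w,h=[int(v) for v in b[1][:4]]; 
        if abs(x+w/2-318)<40: p=onplane(c,(x+w/2,y+h-w/2*.95),94);print(k,x,y,w,h,p.round(1),rel(p,s))
```

```text
8.725 [540.39699127 195.77500863 226.06761828] [-3.14017039e+00 -3.01341681e-03  2.88526147e+00]
green 298 188 44 21 [515.8 202.7  94. ] [25.5  0.4]
green 298 203 44 49 [543.9 195.3  94. ] [-3.5  0.5]
blue 297 115 42 16 [469.4 213.5  94. ] [73.1 -0.8]
blue 293 121 47 49 [490.5 207.   94. ] [51.2 -1.8]
yellow 292 29 50 54 [441.  220.4  94. ] [102.4  -1.4]
```

play_rows(deltas=[-3.5, 0, 50, 0, 0, 0, 1, -3.5, 0, 100, 0, 0, 0, 1, -3.5, 0, 145, 0, 0, 0, 1, -3.5, 0, 180, 0, 0, 0, 1, -3.5, 0, 180, 0, 0, 0, 1, -3.5, 0, 180, 0, 0, 0, 0, -3.5, 0, 180, 0, 0, 0, 0, -3.5, 0, 180, 0, 0, 0, 0, -3.5, 0, 180, 0, 0, 0, 0, -3.5, 0, 180, 0, 0, 0, 0])

```text
clock: 10.02
eef_pos: [545.7, 195.4, 49.5]
tool_rot: [3.14, 0.002, 2.885]
force: [-2.0, -1.3, 6.7]
width: 31.8
gripper_force: 59.1
```

play_rows(deltas=[0, 0, -50, 0, 0, 0, 0, 0, 0, -105, 0, 0, 0, 0, -10, -45, -150, 0, 0, 0.18, 0, -22, -100, -150, 0, 0, 0.36, 0, -34, -155, -150, 0, 0, 0.54, 0, -46, -210, -150, 0, 0, 0.72, 0, -58, -260, -150, 0, 0, 0.9, 0, -67, -300, -150, 0, 0, 1.08, 0, -73, -330, -150, 0, 0, 1.26, 0, -76, -342, -150, 0, 0, 1.44, 0])

```text
clock: 11.28
eef_pos: [531.2, -157.6, 198.6]
tool_rot: [3.141, 0.001, 1.436]
force: [1.3, -0.0, -0.2]
width: 31.6
gripper_force: 59.9
```

play_rows(deltas=[0, 0, 0, 0, 0, 0.038, 0, 0, 0, 0, 0, 0, 0.038, 0, 0, 0, 0, 0, 0, 0.038, 0])

```text
clock: 11.65
eef_pos: [531.9, -153.7, 197.9]
tool_rot: [3.142, -0.001, 1.411]
force: [-0.5, -1.0, -1.0]
width: 31.3
gripper_force: 59.9
```

Run:
```python
from h import *
s=read_state();print(s["eef_pos"],s["tool_rot"]);c=camera_info("wrist");im=get_image("wrist");cv2.imwrite("pics/w5.png",im[...,::-1])
print("green target",rel((530.6,-154.7),s))
for k in('red','green'):
    for b in blobs(mask(im,k)): print(k,b[0],[int(v) for v in b[1]])
```

```text
[ 531.88589701 -153.66381799  197.93181506] [ 3.14152662e+00 -7.57481164e-04  1.41117634e+00]
green target [-1.2 -1.1]
red (np.float64(316.1), np.float64(125.7)) [294, 121, 44, 17, 83]
red (np.float64(316.4), np.float64(156.8)) [291, 130, 52, 54, 2167]
red (np.float64(596.2), np.float64(303.3)) [588, 297, 17, 14, 178]
green (np.float64(317.6), np.float64(279.4)) [275, 264, 88, 46, 1455]
green (np.float64(319.5), np.float64(384.4)) [268, 322, 106, 123, 10334]
```

play_rows(deltas=[-2, -1, 50, 0, 0, 0, 0, -2, -1, 100, 0, 0, 0, 0, -2, -1, 130, 0, 0, 0, 0, -2, -1, 143, 0, 0, 0, 0, -2, -1, 147, 0, 0, 0, 0, -2, -1, 147, 0, 0, 0, 0, -2, -1, 149, 0, 0, 0, 0, -2, -1, 149, 0, 0, 0, 0, -2, -1, 150, 0, 0, 0, 0, -2, -1, 150, 0, 0, 0, 0])

```text
clock: 12.95
eef_pos: [531.1, -156.9, 49.4]
tool_rot: [3.14, -0.0, 1.408]
force: [-2.3, 1.3, 12.5]
width: 31.6
gripper_force: 61.2
```

play_rows(deltas=[0, 0, -1, 0, 0, 0, 0.3, 0, 0, -1, 0, 0, 0, 1, 0, 0, -1, 0, 0, 0, 1, 0, 0, -1, 0, 0, 0, 1, 0, 0, -30, 0, 0, 0, 1, 0, 0, -80, 0, 0, 0, 1, 0, 0, -130, 0, 0, 0, 1, 0, 0, -180, 0, 0, 0, 1, 0, 0, -180, 0, 0, 0, 1])

```text
clock: 14.08
eef_pos: [533.0, -157.5, 231.7]
tool_rot: [3.133, 0.001, 1.408]
force: [0.3, 0.7, -0.6]
width: 85.3
gripper_force: 0.0
```

play_rows(deltas=[40, -10, 0, 0, 0, -0.18, 1, 95, -25, 0, 0, 0, -0.36, 1, 150, -40, 0, 0, 0, -0.54, 1, 205, -55, 0, 0, 0, -0.72, 1, 260, -70, 0, 0, 0, -0.9, 1, 305, -83, 0, 0, 0, -1.08, 1, 340, -92, 0, 0, 0, -1.26, 1, 352, -97, 0, 0, 0, -1.42, 1, 352, -97, 0, 0, 0, -1.477, 1, 352, -97, 0, 0, 0, -1.477, 1])

```text
clock: 15.32
eef_pos: [491.2, 206.2, 226.7]
tool_rot: [-3.141, -0.002, 2.884]
force: [-0.5, -0.6, 0.5]
width: 85.5
gripper_force: 0.0
```

Run:
```python
from h import *
s=read_state();print(s["clock"],s["eef_pos"],s["tool_rot"]);c=camera_info("wrist");im=get_image("wrist")
for k in('blue','yellow'):
    for b in blobs(mask(im,k,60)): 
        x,y,w,h=[int(v) for v in b[1][:4]]; 
        if abs(x+w/2-318)<40: p=onplane(c,(x+w/2,y+h-w/2*.95),94);print(k,x,y,w,h,p.round(1),rel(p,s))
im=get_image("side");cv2.imwrite("pics/s1.png",cv2.resize(im[130:430,200:500,::-1],(600,600)))
```

```text
15.325 [491.16312891 206.17529042 226.71382454] [-3.14059957e+00 -1.90254511e-03  2.88443092e+00]
blue 298 181 43 23 [463.9 213.5  94. ] [28.2  0.2]
blue 298 196 45 48 [489.4 207.5  94. ] [2.  0.8]
yellow 298 119 46 41 [436.5 221.7  94. ] [56.8  1.1]
```

View pics/s1.png

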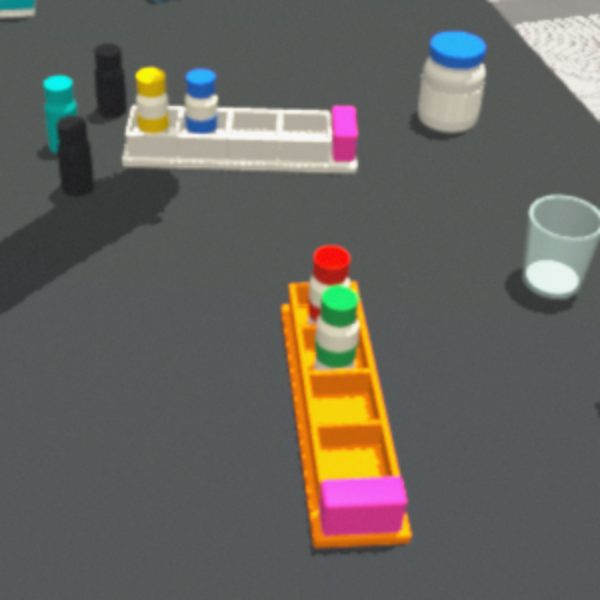

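The side view shows red and green upright in the first two far orange pockets, with blue and yellow still in white. Grasp blue.

play_rows(deltas=[1, 0.5, 50, 0, 0, 0, 1, 1, 0.5, 100, 0, 0, 0, 1, 1, 0.5, 145, 0, 0, 0, 1, 1, 0.5, 180, 0, 0, 0, 1, 1, 0.5, 180, 0, 0, 0, 1, 1, 0.5, 180, 0, 0, 0, 0, 1, 0.5, 180, 0, 0, 0, 0, 1, 0.5, 180, 0, 0, 0, 0, 1, 0.5, 180, 0, 0, 0, 0, 1, 0.5, 180, 0, 0, 0, 0])

```text
clock: 16.68
eef_pos: [491.9, 207.3, 49.4]
tool_rot: [3.14, 0.002, 2.884]
force: [0.1, -1.3, 7.1]
width: 31.5
gripper_force: 58.8
```

play_rows(deltas=[0, 0, -50, 0, 0, 0, 0, 0, 0, -105, 0, 0, 0, 0, -18, -52, -150, 0, 0, 0.18, 0, -37, -107, -150, 0, 0, 0.36, 0, -56, -162, -150, 0, 0, 0.54, 0, -75, -217, -150, 0, 0, 0.72, 0, -94, -272, -150, 0, 0, 0.9, 0, -112, -325, -150, 0, 0, 1.08, 0, -127, -370, -150, 0, 0, 1.26, 0, -135, -393, -150, 0, 0, 1.44, 0])

```text
clock: 17.92
eef_pos: [521.2, -210.9, 198.5]
tool_rot: [3.14, 0.001, 1.435]
force: [1.2, 0.1, -0.6]
width: 31.5
gripper_force: 60.0
```

play_rows(deltas=[0, 0, 0, 0, 0, 0.036, 0, 0, 0, 0, 0, 0, 0.036, 0, 0, 0, 0, 0, 0, 0.036, 0])

```text
clock: 18.3
eef_pos: [521.9, -205.4, 197.9]
tool_rot: [-3.141, -0.001, 1.413]
force: [1.0, 0.1, -0.5]
width: 31.5
gripper_force: 60.0
```

Run:
```python
from h import *
s=read_state();print(s["eef_pos"],s["tool_rot"]);c=camera_info("wrist");im=get_image("wrist");cv2.imwrite("pics/w6.png",im[...,::-1])
print("blue target",rel((521.9,-208),s))
for k in('green','blue'):
    for b in blobs(mask(im,k)): print(k,b[0],[int(v) for v in b[1]])
```

```text
[ 521.92361815 -205.3997829   197.92974006] [-3.14147078e+00 -1.14228172e-03  1.41271027e+00]
blue target [-2.6  0.4]
green (np.float64(316.7), np.float64(160.3)) [294, 125, 52, 54, 693]
blue (np.float64(317.2), np.float64(278.5)) [274, 262, 89, 47, 1528]
blue (np.float64(319.4), np.float64(383.3)) [266, 321, 108, 123, 10439]
```

play_rows(deltas=[-3, 0, 50, 0, 0, 0, 0, -3, 0, 100, 0, 0, 0, 0, -3, 0, 130, 0, 0, 0, 0, -3, 0, 143, 0, 0, 0, 0, -3, 0, 147, 0, 0, 0, 0, -3, 0, 147, 0, 0, 0, 0, -3, 0, 149, 0, 0, 0, 0, -3, 0, 149, 0, 0, 0, 0, -3, 0, 150, 0, 0, 0, 0, -3, 0, 150, 0, 0, 0, 0])

```text
clock: 19.6
eef_pos: [521.8, -210.5, 49.4]
tool_rot: [3.14, 0.0, 1.409]
force: [-2.1, 1.4, 10.6]
width: 31.9
gripper_force: 61.1
```

play_rows(deltas=[0, 0, -1, 0, 0, 0, 0.3, 0, 0, -1, 0, 0, 0, 1, 0, 0, -1, 0, 0, 0, 1, 0, 0, -1, 0, 0, 0, 1, 0, 0, -30, 0, 0, 0, 1, 0, 0, -80, 0, 0, 0, 1, 0, 0, -130, 0, 0, 0, 1, 0, 0, -180, 0, 0, 0, 1, 0, 0, -180, 0, 0, 0, 1])

```text
clock: 20.72
eef_pos: [523.8, -211.3, 231.8]
tool_rot: [3.133, 0.002, 1.409]
force: [-0.1, 0.0, 0.0]
width: 85.7
gripper_force: 0.0
```

play_rows(deltas=[50, -18, 0, 0, 0, -0.18, 0.7, 105, -38, 0, 0, 0, -0.36, 0.7, 160, -58, 0, 0, 0, -0.54, 0.7, 215, -79, 0, 0, 0, -0.72, 0.7, 270, -99, 0, 0, 0, -0.9, 0.7, 325, -119, 0, 0, 0, -1.08, 0.7, 375, -138, 0, 0, 0, -1.26, 0.7, 412, -151, 0, 0, 0, -1.42, 0.7, 412, -151, 0, 0, 0, -1.475, 0.7, 412, -151, 0, 0, 0, -1.475, 0.7])

```text
clock: 21.98
eef_pos: [437.9, 220.6, 226.8]
tool_rot: [-3.14, -0.002, 2.884]
force: [-0.3, -0.7, -0.2]
width: 59.7
gripper_force: 0.0
```

Run:
```python
from h import *
s=read_state();print(s["clock"],s["eef_pos"],s["tool_rot"]);c=camera_info("wrist");im=get_image("wrist");cv2.imwrite("pics/w7.png",im[...,::-1])
for k in('yellow',):
    for b in blobs(mask(im,k,60)): 
        x,y,w,h=[int(v) for v in b[1][:4]]; 
        if abs(x+w/2-318)<40: p=onplane(c,(x+w/2,y+h-w/2*.95),94);print(k,x,y,w,h,p.round(1),rel(p,s))
```

```text
21.975 [437.94353268 220.61035916 226.81466989] [-3.14042260e+00 -1.79857402e-03  2.88387694e+00]
yellow 298 206 44 42 [439.2 220.8  94. ] [-1.1  0.5]
```

View pics/w7.png

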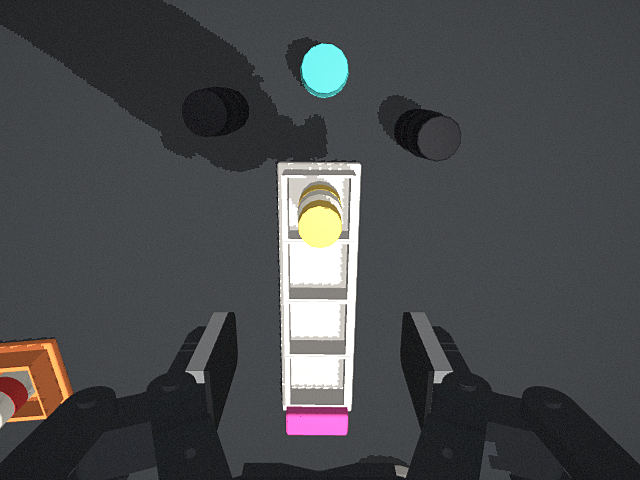

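Yellow's cap is at (320,225). The look-alikes at (210,110), (325,70) and (438,138) are all clear of the fingers. Grasp yellow.

play_rows(deltas=[0, 0, 50, 0, 0, 0, 0.7, 0, 0, 100, 0, 0, 0, 0.7, 0, 0, 145, 0, 0, 0, 0.7, 0, 0, 180, 0, 0, 0, 0.7, 0, 0, 180, 0, 0, 0, 0.7, 0, 0, 180, 0, 0, 0, 0, 0, 0, 180, 0, 0, 0, 0, 0, 0, 180, 0, 0, 0, 0, 0, 0, 180, 0, 0, 0, 0, 0, 0, 180, 0, 0, 0, 0])

```text
clock: 23.28
eef_pos: [439.8, 221.0, 49.5]
tool_rot: [3.14, 0.002, 2.883]
force: [0.3, -1.3, 7.2]
width: 31.9
gripper_force: 60.2
```

play_rows(deltas=[0, 0, -50, 0, 0, 0, 0, 0, 0, -105, 0, 0, 0, 0, -22, -50, -150, 0, 0, 0.18, 0, -46, -106, -150, 0, 0, 0.36, 0, -70, -162, -150, 0, 0, 0.54, 0, -95, -218, -150, 0, 0, 0.72, 0, -119, -274, -150, 0, 0, 0.9, 0, -143, -330, -150, 0, 0, 1.08, 0, -168, -386, -150, 0, 0, 1.26, 0, -187, -430, -150, 0, 0, 1.44, 0])

```text
clock: 24.52
eef_pos: [509.9, -245.8, 198.9]
tool_rot: [3.139, 0.001, 1.436]
force: [0.6, -0.6, -0.1]
width: 31.7
gripper_force: 59.8
```

play_rows(deltas=[0, 0, 0, 0, 0, 0.034, 0, 0, 0, 0, 0, 0, 0.034, 0, 0, 0, 0, 0, 0, 0.034, 0])

```text
clock: 24.9
eef_pos: [510.1, -240.8, 198.1]
tool_rot: [3.141, -0.001, 1.413]
force: [0.0, 0.5, -0.5]
width: 31.7
gripper_force: 59.8
```

Run:
```python
from h import *
s=read_state();print(s["eef_pos"],s["tool_rot"]);c=camera_info("wrist");im=get_image("wrist");cv2.imwrite("pics/w8.png",im[...,::-1])
print("yellow target",rel((513.2,-261.3),s))
```

```text
[ 510.08467156 -240.81089512  198.09723013] [ 3.14145337e+00 -1.22115372e-03  1.41316451e+00]
yellow target [-19.7   6.3]
```

View pics/w8.png

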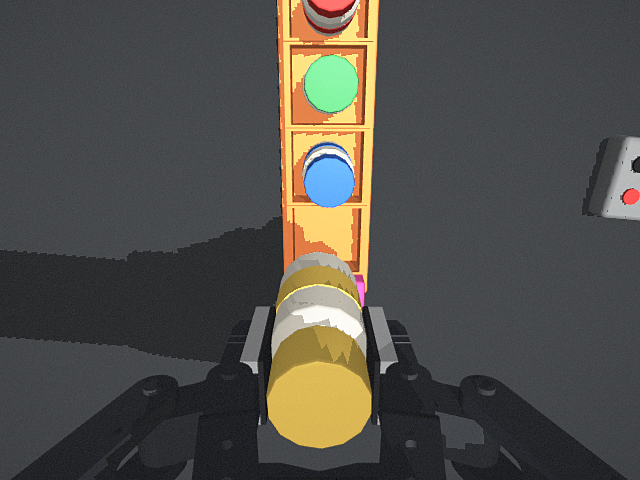

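Red, green and blue sit near their pocket centres. Yellow is held upright. The last pocket is -19, +6 mm away.

play_rows(deltas=[-19, 6, 0, 0, 0, 0, 0, -19, 6, 50, 0, 0, 0, 0, -19, 6, 100, 0, 0, 0, 0, -19, 6, 130, 0, 0, 0, 0, -19, 6, 143, 0, 0, 0, 0, -19, 6, 147, 0, 0, 0, 0, -19, 6, 147, 0, 0, 0, 0, -19, 6, 149, 0, 0, 0, 0, -19, 6, 150, 0, 0, 0, 0, -19, 6, 150, 0, 0, 0, 0])

```text
clock: 26.2
eef_pos: [513.6, -262.8, 49.5]
tool_rot: [3.139, 0.001, 1.41]
force: [-1.0, 0.2, 7.8]
width: 31.5
gripper_force: 60.6
```

play_rows(deltas=[0, 0, -1, 0, 0, 0, 0.3, 0, 0, -1, 0, 0, 0, 1, 0, 0, -1, 0, 0, 0, 1, 0, 0, -1, 0, 0, 0, 1, 0, 0, -30, 0, 0, 0, 1, 0, 0, -80, 0, 0, 0, 1, 0, 0, -130, 0, 0, 0, 1, 0, 0, -180, 0, 0, 0, 1, 0, 0, -180, 0, 0, 0, 1, 0, 0, -180, 0, 0, 0, 1])

```text
clock: 27.45
eef_pos: [512.3, -262.1, 227.4]
tool_rot: [-3.141, -0.0, 1.41]
force: [-0.9, -0.4, 0.1]
width: 85.2
gripper_force: 0.0
```

Run:
```python
from h import *
s=read_state();c=camera_info("wrist");im=get_image("wrist");cv2.imwrite("pics/w9.png",im[...,::-1])
C=np.array([526.2,-181.3]);a=np.array([-.1608,-.987]);
for k in('red','green','blue','yellow'):
    for b in blobs(mask(im,k,60),300):
        x,y,w,h=[int(v) for v in b[1][:4]]
        if abs(x+w/2-318)<60:
            p=onplane(c,(x+w/2,y+h-w/2*.95),94)[:2]-C;print(k,x,y,w,h,"row y",(p@a).round(1),"x",(p@[a[1],-a[0]]).round(1))
im=get_image("side");cv2.imwrite("pics/s2.png",cv2.resize(im[130:430,200:500,::-1],(600,600)))
```

```text
green 296 20 49 56 row y -23.6 x -0.5
blue 296 116 47 49 row y 28.3 x 0.1
yellow 277 0 88 256 row y 74.6 x -1.0
yellow 288 103 59 33 row y 7.5 x 1.3
```

View pics/w9.png

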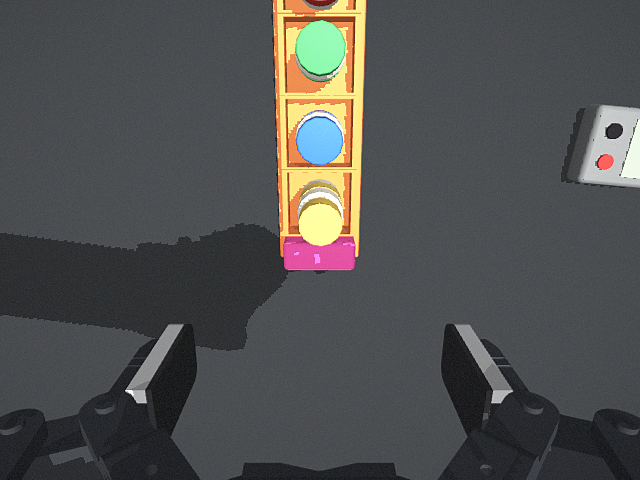

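View pics/s2.png

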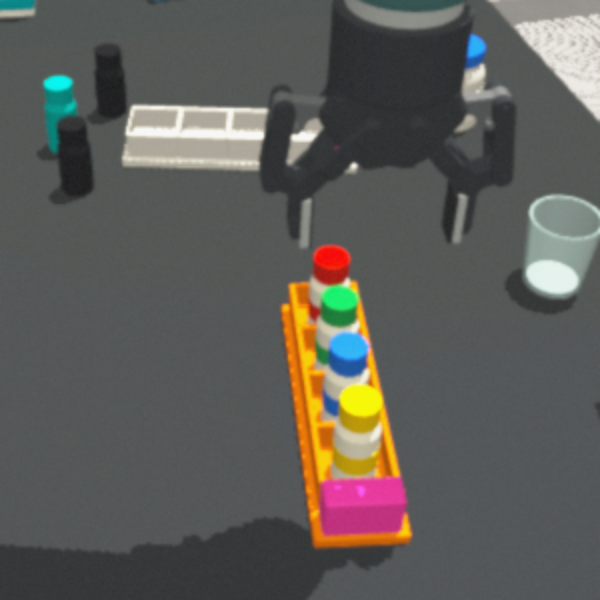

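All four bottles stand upright in the orange pockets. Counting from the far end, the order is red, green, blue, yellow, and the gripper is clear.

```bash
python3 -c "
from cell import *
print(finish_job())"
```

```text
the job is handed in; nothing more can be done
None
```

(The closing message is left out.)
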